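Clear the drip tray and lift out its grid

ROBOT

A 6-joint arm with a two-finger parallel gripper is mounted at the origin on a cart in front of the work surface, level with it; the furniture and walls round the work are solid. World frame = base frame: x ahead of the robot, y to its left, z up, the work surface at z = 0. Lengths are in m, angles in rad, forces in N, time in s.
With the tool pointing down it reaches from about 0.275 to 0.825 m from the base axis. Payload 4.9 kg.
Tool frame: the origin (TCP) lies midway between the tips of the shut fingers; the grasp point (between the pads) lies 19 mm behind it (bot.grip_depth is the distance from the TCP to the grasp point, in m); y points along the fingers, x is the direction in which the jaws open and shut, and the axes are right-handed (so a half turn about y gives the same grasp; the last joint's range is limited). The gripper opens to 85 mm and grips with 20 to 120 N. Pads are 22 mm wide; open, the fingers measure 114 mm over their backs; the gripper's body (76 mm by 85 mm) begins 54 mm behind the grasp point. The pads swing forward as they close: fully open they stand 13 mm farther back than shut.
Start: joints at [-1.311, 0.326, -0.193, 1.052, 0, 1.437], TCP at [0.211, -0.508, 0.231] pointing down, gripper open.
Joint ranges: [-2.65, 2.65], [-0.97, 1.79], [-1.3, 1.35], [-1.93, 2.1], [-1.47, 1.37], [-3.14, 3.14]. Speed limits (rad/s): [2.57, 2.57, 3.14, 3.14, 3.14, 3.14].

INTERFACE

Orientations are given as a unit quaternion [w, x, y, z].
In Python, from cell import bot gives the robot as it stands. Calls block until the motion is done:
- bot.move_pose(position, orientation): joint-space move of the TCP to a pose.
- bot.move_linear(position, speed=0.15, rotation=None, until_force=None): straight line of the TCP; rotation=None keeps the orientation; speed is the mean speed in m/s. With until_force (N) it stops when the force on the tool has changed by that much, and returns True; else False.
- bot.goto_joints(angles): joint-space move.
- bot.set_gripper(opening, grasp_force=None): opening from 0.0 (shut) to 1.0 (fully open); grasp_force is the grip in N (None keeps the last); returns when the fingers have stopped.
- bot.wait(seconds).
- bot.solve_ik(position, orientation): joint angles nearest the present ones, or None.
- bot.camera(name): name is "scene" or "top" or "wrist"; returns the picture (420x560x3 uint8, red, green, blue); there is no depth.
- bot.calibration(name): a dict with "mtx" (3x3 intrinsics, pixels), "k1" (the pictures are not rectified: a ray, as slopes to the right and down, at radius r is drawn at 1 + k1 r^2 times it, then the intrinsics apply), "extrinsics" (4x4, takes a point from world to camera coordinates); the wrist camera has in their place "hand_eye" (4x4, takes a point from camera to tool coordinates, whose origin is the TCP and whose axes are the tool frame's). Camera axes: x right, y down, z forward; pixel columns grow to the right and rows downward; lengths in m; the calibration is good to about 2 mm. A picture is of the moment at which its call begins: read the wrist's pose just before it. calibration takes no time and is no camera call.
A pose or a line that the arm cannot do raises bot.PlanningError and nothing moves.
- bot.close_job(): hands the job in, once; it reports no verdict.
Trained networks look in the newest picture that a camera, given by its name, has taken for a name from the list of things; names that differ only in an ending like _2 or _b are one class to them, and where a whole thing is asked for, a point or a joint stands for the part that bears it (a point fixed in the world has none). Each returns a list of dicts, best first, with "confidence" (0 to 1); they miss things now and then, are a little off and sometimes report something else, mostly with a low value. They report only what shows in the picture. A call takes as long as a camera call. They do not tell look-alikes from the thing itself.
- bot.search_frame(camera, thing): "bbox" ([left, top, width, height] in pixels, round what is visible of it).
Readings, each from a call of its own:
- bot.read_clock(): time.
- bot.read_joint_positions(): joint angles.
- bot.read_joint_vel(): joint speeds.
- bot.read_joint_efforts(): joint torques, N m.
- bot.read_position(): TCP position.
- bot.read_tool_rot(): TCP orientation.
- bot.read_ft_force(): force on the tool from outside, world axes, zero at the start.
- bot.read_moment(): the same for the moment, N m.
- bot.read_gripper_width(): opening from 0.0 (shut) to 1.0 (fully open).
Only numpy, scipy, OpenCV 4.12 (cv2) and the standard library are available. Lean on these libraries where they do the work, as an engineer would, in place of code of your own. Each camera call takes 0.05 s, during which the arm holds its last target. There are 200 camera calls.

TASK

Clear down the drip tray at the end of service: with the hand brush, sweep the three squeezed lime halves off the grid into the steel scrap tray beside it (do not touch them with the gripper), then stand the brush back on the bar top. Swing the grid's wire handle upright, lift the grid straight out of the drip pan and finish holding it in the air, steady and level, about 12 cm above its seat and squarely over the pan, so that a colleague can wipe the pan out; do not let go. Lift the grid only when the limes are in the tray, and leave the other things on the bar where they stand.

Things in the scene. Friction and masses are not known exactly. Their poses are not given: they have to be found in the camera images.
- drip_pan: Fixed open stainless drip pan, 168 (x) x 208 (y) x 45 mm high, stands on the bar top (z = 0). Origin: centre of its underside. Its rim is 4 mm thick, top at 45 mm; a ledge inside at 41 mm height carries the grid. The scrap tray butts against its +y end.
- grid: Loose stainless lift-out grid, 154 (x) x 194 (y) x 6 mm, bars along y, about 0.5 kg with its handle; it lies in the pan's rim with 3 mm play all round, its top 47 mm above the bar top (2 mm proud of the rim). Origin: centre of its underside, 41 mm up when seated; axes as the pan's. At x = +-70 mm, y = 0 two lugs stand 26 mm above its top, inner faces 138 mm apart.
- grid_hinge (a point): Point on the hinge axis of the grid's wire handle, midway between the lugs, 28 mm above the grid's origin (69 mm above the bar top when seated). The axis runs along the grid's x, over its centre of mass, so the grid hangs level from it.
- bail_bar (a point): Middle of the 8 mm round cross bar of the grid's U-shaped wire handle; bar along the grid's x, straight for 129 mm; legs 85 mm, at x = +-76 mm. Folded, it lies 82 mm from the hinge towards the grid's -y and 22 mm above the hinge; upright, 85 mm straight above it. The grid balances when it is held by the middle of the bar. The round bar can turn between the fingers as it swings up.
- bail (a joint): Swing of the wire handle in rad: 0 folded towards -y (resting 15 degrees above level on a stop), 1.31 upright, 2.62 folded to the other side. Turns almost freely (no spring) and falls back when let go.
- scrap_tray: Fixed open stainless tray, 200 (x) x 130 (y) x 34 mm, wall 3 mm, butted against the +y end of the drip pan with about 1.5 mm gap; axes as the pan's. Origin: centre of its underside.
- lime_half_0: Squeezed lime half, 45 mm across, 28 mm high, 30 g, lying cut face down on the +y half of the grid, dome up. Origin: centre of its cut face.
- lime_half_1: A second lime half like the first.
- lime_half_2: A third lime half like the first.
- brush: Loose wooden hand brush, 0.16 kg, standing on its stiff bristles. Head 104 mm long (x), 40 mm wide (y); bristles 25 mm, wooden block up to 40 mm; above it an arched round handle 16 mm thick, its straight middle 56 mm along x, centre line 80 mm above the bristle tips. Origin: centre of the bristle tips. Sweeps broadside, along its y; fits between the grid's lugs with 17 mm to spare each side.
- jigger: Bystander: double-cone steel jigger, 43 mm wide, 73 mm high. Origin: centre of its underside.
- shaker: Bystander: steel cocktail shaker, 69 mm wide, 179 mm high. Origin: centre of its underside.
- coasters: Bystander: stack of round coasters, 96 mm wide, 13 mm high. Origin: centre of its underside.
- opener: Bystander: bottle opener with black handle lying flat, 174 mm (x) x 41 x 20 mm. Origin: centre of its underside.
Things that resemble listed ones, but are neither listed nor needed, are in the scene too. What is shaped like the lime_half_1 but orange, turquoise or yellow is not meant.

How it is judged:
By the outcome, as a careful person would: the job done as asked, in the order asked, and still so for the second after the job is handed in, while the arm keeps its last pose, push and grip.
It also fails if it takes over 64 s, if anything falls off the work surface, if the arm or the gripper's body presses on something with over 40 N, if the wrist force passes 120 N, or if a joint passes its speed limit or range.

## Working session

There is one attempt and no reset: what is moved stays moved. The work goes in short steps, each a Python script; the robot and the scene stay as the last script left them, time stands still between calls to the robot, and variables do not carry over. Pictures are saved under pics/ and viewed, about 8 in all and at most 12, crops included, and the job is handed in when it is done.

```bash
mkdir -p pics; ls
python3 - <<'E'
from cell import bot
import cv2,numpy as np
ims=[]
for c in("scene","top"):
    im=bot.camera(c);cv2.imwrite(f"pics/{c}0.png",im[:,:,::-1])
    k=bot.calibration(c);print(c,k["mtx"].tolist(),k["k1"],np.round(k["extrinsics"],3).tolist())
    for t in("drip_pan","grid","bail_bar","scrap_tray","lime_half_0","brush","jigger","shaker","coasters","opener"):
        print(c,t,[([round(v) for v in d["bbox"]],round(d["confidence"],2)) for d in bot.search_frame(c,t)])
print(bot.calibration("wrist"),bot.grip_depth,bot.read_clock(),bot.read_tool_rot())
E
```

```text
pics
scene [[486.887093901661, 0.0, 274.1438126297846], [0.0, 486.887093901661, 207.67950459093748], [0.0, 0.0, 1.0]] -0.11370876264673287 [[-0.91, -0.414, -0.014, 0.436], [-0.312, 0.706, -0.636, 0.204], [0.273, -0.574, -0.772, 1.649], [0.0, 0.0, 0.0, 1.0]]
scene drip_pan [([222, 182, 71, 57], 0.73)]
scene grid [([229, 175, 65, 60], 0.81)]
scene bail_bar [([222, 180, 72, 62], 0.56), ([276, 191, 11, 22], 0.47)]
scene scrap_tray []
scene lime_half_0 [([275, 252, 10, 15], 0.71), ([243, 216, 15, 14], 0.58), ([302, 202, 8, 10], 0.46), ([292, 228, 11, 13], 0.45), ([238, 205, 14, 12], 0.44)]
scene brush [([293, 146, 22, 26], 0.75)]
scene jigger [([321, 181, 14, 23], 0.64)]
scene shaker [([289, 95, 13, 43], 0.7)]
scene coasters [([255, 286, 29, 28], 0.58)]
scene opener [([198, 308, 35, 43], 0.89)]
top [[454.7869400596131, 0.0, 277.534156583112], [0.0, 454.7869400596131, 209.10435546726418], [0.0, 0.0, 1.0]] 0.023835111525476477 [[-0.025, -1.0, 0.009, -0.019], [-0.998, 0.024, -0.065, 0.468], [0.065, -0.011, -0.998, 1.37], [0.0, 0.0, 0.0, 1.0]]
top drip_pan []
top grid [([231, 152, 72, 60], 0.
[... 409 characters left out ...]
 33], 0.93)]
top coasters [([157, 228, 33, 34], 0.75)]
top opener [([101, 190, 27, 46], 0.96)]
{'mtx': array([[360.79138435,   0.        , 275.79823509],
       [  0.        , 360.79138435, 211.04589058],
       [  0.        ,   0.        ,   1.        ]]), 'k1': -0.03924431778481415, 'hand_eye': array([[ 9.99999270e-01, -1.13400052e-03,  4.17177102e-04,
        -7.09005995e-04],
       [-7.12071798e-04, -2.74141502e-01,  9.61689102e-01,
        -1.41843811e-01],
       [-9.76190384e-04, -9.61688698e-01, -2.74142109e-01,
         6.96270478e-02],
       [ 0.00000000e+00,  0.00000000e+00,  0.00000000e+00,
         1.00000000e+00]])} 0.0187 1.1 [-0.58814876  0.58815514 -0.39253364  0.39251994]
```

```bash
cat > h.py <<'E'
from cell import bot
import cv2,numpy as np
from scipy.spatial.transform import Rotation as R
def Q(r):
    q=r.as_quat();return [q[3],q[0],q[1],q[2]]
def rot(q): return R.from_quat([q[1],q[2],q[3],q[0]])
def down(a):
    "tool y down, jaw axis (tool x) at world azimuth a"
    x=np.array([np.cos(a),np.sin(a),0]);y=np.array([0,0,-1.]);return R.from_matrix(np.c_[x,y,np.cross(x,y)])
def ext(c,pq=None):
    k=bot.calibration(c)
    if c!="wrist":return k,k["extrinsics"]
    T=np.eye(4);T[:3,:3]=rot(pq[1]).as_matrix();T[:3,3]=pq[0]
    return k,np.linalg.inv(T@k["hand_eye"])
def px2w(c,uv,z,pq=None):
    k,E=ext(c,pq);uv=np.atleast_2d(np.float64(uv))
    n=cv2.undistortPoints(uv[:,None],k["mtx"],np.array([k["k1"],0,0,0]))[:,0]
    d=np.c_[n,np.ones(len(n))]@E[:3,:3];o=-E[:3,:3].T@E[:3,3]
    return o+d*((z-o[2])/d[:,2])[:,None]
def w2px(c,P,pq=None):
    k,E=ext(c,pq);return cv2.projectPoints(np.atleast_2d(np.float64(P)),cv2.Rodrigues(E[:3,:3])[0],E[:3,3],k["mtx"],np.array([k["k1"],0,0,0]))[0][:,0]
def shot(c,name,crop=None,s=1):
    pq=(bot.read_position(),bot.read_tool_rot());im=bot.camera(c)
    cv2.imwrite(f"pics/{name}_raw.png",im[:,:,::-1])
    if crop: im=im[crop[1]:crop[3],crop[0]:crop[2]]
    cv2.imwrite(f"pics/{name}.png",cv2.resize(im[:,:,::-1],None,fx=s,fy=s,interpolation=cv2.INTER_CUBIC));return pq
E
python3 - <<'E'
from h import *
im=cv2.imread("pics/top0.png")[120:280,90:350]
cv2.imwrite("pics/t1.png",cv2.resize(im,None,fx=3,fy=3,interpolation=cv2.INTER_CUBIC))
print(px2w("top",[[372,200],[267,182],[211,177],[258,172],[263,194],[240,185],[329,249],[431,154],[263,235],[303,233],[225,238]],0.05).round(3))
print(rot(bot.read_tool_rot()).as_matrix().round(2))
E
```

```text
[[ 0.486 -0.312  0.05 ]
 [ 0.547 -0.001  0.05 ]
 [ 0.566  0.165  0.05 ]
 [ 0.578  0.025  0.05 ]
 [ 0.512  0.012  0.05 ]
 [ 0.54   0.08   0.05 ]
 [ 0.344 -0.179  0.05 ]
 [ 0.62  -0.494  0.05 ]
 [ 0.39   0.015  0.05 ]
 [ 0.393 -0.104  0.05 ]
 [ 0.384  0.127  0.05 ]]
[[ 0.38 -0.    0.92]
 [-0.92  0.    0.38]
 [-0.   -1.   -0.  ]]
```

View pics/t1.png

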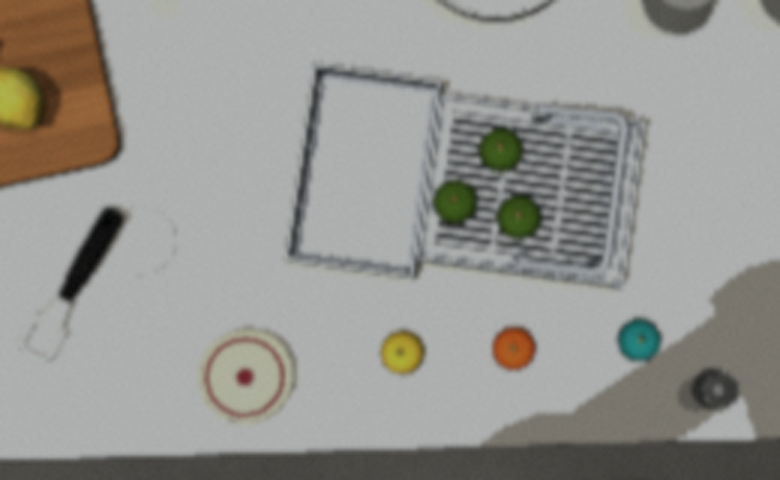

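Run:
```python
from h import *
c=np.array([[648,118],[625,285],[428,262],[452,92],[318,67],[290,255]])/3+[90,120]
P=px2w("top",c,0.04);print(P.round(3))
m=P[:4,:2].mean(0);yaw=-0.115;print(m)
for a in (np.pi/2+yaw,-np.pi/2+yaw):
  for p in ([*m,.2],[.486,-.312,.2],[m[0],m[1]+.12,.15]):
    q=bot.solve_ik(p,Q(down(a)));print(a,None if q is None else np.round(q,2))
p=[m[0],m[1],.22]
a=np.pi/2+yaw
if bot.solve_ik(p,Q(down(a))) is None:a-=np.pi
bot.move_pose(p,Q(down(a)))
pq=shot("wrist","w1");print(pq,bot.read_clock())
for t in("drip_pan","grid","bail_bar","scrap_tray","lime_half_0"):
    print(t,[([round(v) for v in d["bbox"]],round(d["confidence"],2)) for d in bot.search_frame("wrist",t)])
bot.move_pose([.486-.01,-.312,.22],Q(down(-np.pi/2)))
print(shot("wrist","w2"),bot.search_frame("wrist","brush"),bot.read_clock())
```

```text
[[ 0.614 -0.12   0.04 ]
 [ 0.447 -0.092  0.04 ]
 [ 0.475  0.104  0.04 ]
 [ 0.645  0.076  0.04 ]
 [ 0.674  0.21   0.04 ]
 [ 0.485  0.241  0.04 ]]
[ 0.5453762  -0.00803676]
1.4557963267948966 [-0.15  0.34 -0.26  0.98  0.   -0.04]
1.4557963267948966 [-0.7   0.4  -0.17  1.    0.   -0.58]
1.4557963267948966 [ 0.07  0.41 -0.3   0.87  0.    0.18]
-1.6857963267948965 [-0.15  0.34 -0.26  0.98  0.    3.11]
-1.6857963267948965 [-0.7   0.4  -0.17  1.    0.    2.56]
-1.6857963267948965 [ 0.07  0.41 -0.3   0.87  0.   -2.96]
(array([ 0.54541881, -0.00882194,  0.22001669]), array([-0.52816065,  0.52833543,  0.47001089, -0.47010399])) 3.3083
drip_pan [([166, 87, 243, 192], 0.9)]
grid [([174, 88, 229, 202], 0.67), ([340, 142, 57, 50], 0.16)]
bail_bar [([174, 88, 120, 201], 0.61)]
scrap_tray [([377, 76, 181, 213], 0.89)]
lime_half_0 [([345, 143, 51, 49], 0.93), ([264, 0, 51, 36], 0.85), ([124, 3, 54, 54], 0.81), ([388, 2, 46, 17], 0.68), ([269, 132, 51, 55], 0.63), ([296, 208, 51, 48], 0.61)]
(array([ 0.47616168, -0.31170594,  0.22002405]), array([ 0.50024242, -0.50014826,  0.49981331, -0.49979586])) [{'bbox': [245.8, 109.4, 72.0, 118.5], 'confidence': 0.74}] 5.775
```

View pics/w1.png

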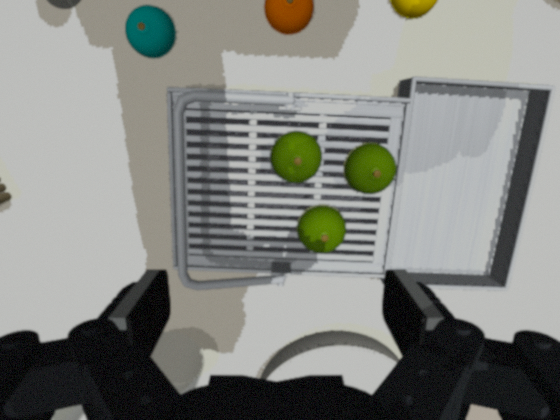

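View pics/w2.png

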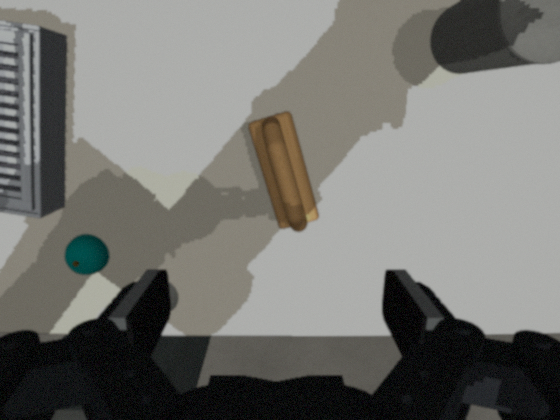

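Run:
```python
from h import *
pq=(np.array([ 0.54541881, -0.00882194,  0.22001669]),[-0.52816065,  0.52833543,  0.47001089, -0.47010399])
P=px2w("wrist",[[170,88],[408,98],[387,277],[180,268]],.045,pq);print("pan",P.round(4))
T=px2w("wrist",[[414,78],[550,88],[505,285]],.034,pq);print("tray",T.round(4))
L=px2w("wrist",[[370,169],[296,158],[322,230]],.06,pq);print("limes",L.round(4))
B=px2w("wrist",[[186,100],[186,284]],.091,pq);print("bail",B.round(4))
for n in P: pass
e=[np.linalg.norm(P[i]-P[(i+1)%4]) for i in range(4)];print(e)
# fit rectangle
from scipy.optimize import least_squares
loc=np.array([[-84,-104],[-84,104],[84,104],[84,-104]])/1e3
f=lambda v:(loc@np.array([[np.cos(v[2]),np.sin(v[2])],[-np.sin(v[2]),np.cos(v[2])]])+v[:2]-P[:,:2]).ravel()
s=least_squares(f,[.545,-.008,-.115]);print("fit",s.x,(s.fun*1e3).round(1))
c,si=np.cos(s.x[2]),np.sin(s.x[2]);M=np.array([[c,si],[-si,c]])
print("limes local",((L[:,:2]-s.x[:2])@M.T).round(3),"bail",((B[:,:2]-s.x[:2])@M.T).round(3),"tray",((T[:,:2]-s.x[:2])@M.T).round(3))
# overlay of model
h=[];
for z,pts in((.045,loc),(.047,[[x,y] for x in(-.077,.077) for y in(-.097,.097)]),(.091,[[-.065,-.082],[.065,-.082]]),(.073,[[-.07,0],[.07,0]])):
    w=np.array(pts)@M+s.x[:2];h.append(w2px("wrist",np.c_[w,np.full(len(w),z)],pq).round(0).tolist())
print(h)
pq=(np.array([ 0.47616168, -0.31170594,  0.22002405]),[ 0.50024242, -0.50014826,  0.49981331, -0.49979586])
b=px2w("wrist",[[249,124],[289,112],[318,217],[281,228]],.04,pq);print("brush",b.round(4),b.mean(0),[np.linalg.norm(b[i]-b[(i+1)%4]).round(4) for i in range(4)])
print("handle",px2w("wrist",[[270,122],[297,225],[284,173]],.08,pq).round(4))
```

```text
pan [[ 0.4492 -0.0874  0.045 ]
 [ 0.4805  0.1108  0.045 ]
 [ 0.6447  0.0873  0.045 ]
 [ 0.6118 -0.1099  0.045 ]]
tray [[0.4645 0.1203 0.034 ]
 [0.4853 0.2419 0.034 ]
 [0.6748 0.2114 0.034 ]]
limes [[0.5345 0.072  0.06  ]
 [0.5181 0.0108 0.06  ]
 [0.5839 0.0271 0.06  ]]
bail [[ 0.4627 -0.065   0.091 ]
 [ 0.607  -0.0919  0.091 ]]
[np.float64(0.20064549917056324), np.float64(0.1658655224102655), np.float64(0.19990009281809445), np.float64(0.16415797819505)]
fit [ 5.46542975e-01  1.95703881e-04 -1.52485436e-01] [-1.5 -2.4 -1.2  5.   0.7  2.9  2.  -5.5]
limes local [[-0.023  0.069]
 [-0.03   0.006]
 [ 0.033  0.032]] bail [[-0.073 -0.077]
 [ 0.074 -0.082]] tray [[-0.099  0.106]
 [-0.097  0.23 ]
 [ 0.095  0.228]]
[[[167.0, 87.0], [414.0, 96.0], [390.0, 277.0], [175.0, 270.0]], [[175.0, 95.0], [405.0, 104.0], [181.0, 265.0], [384.0, 271.0]], [[180.0, 111.0], [185.0, 274.0]], [[292.0, 108.0], [284.0, 274.0]]]
brush [[ 0.5326 -0.2878  0.04  ]
 [ 0.5427 -0.3225  0.04  ]
 [ 0.4481 -0.3505  0.04  ]
 [ 0.4373 -0.316   0.04  ]] [ 0.49016856 -0.31919831  0.04      ] [np.float64(0.0361), np.float64(0.0987), np.float64(0.0361), np.float64(0.0994)]
handle [[ 0.5357 -0.3067  0.08  ]
 [ 0.4533 -0.3285  0.08  ]
 [ 0.4965 -0.3176  0.08  ]]
```

```bash
cat >> h.py <<'E'
C=np.array([.5460,-.001]);YAW=-.152
def loc(x,y,z): 
    c,s=np.cos(YAW),np.sin(YAW);return [C[0]+c*x-s*y,C[1]+s*x+c*y,z]
SW=Q(down(np.pi/2+YAW))
BR=Q(down(np.pi/2+.288)); BP=[.492,-.3185]
E
python3 - <<'E'
from h import *
bot.set_gripper(0.7,50)
bot.move_pose([*BP,.13],BR)
pq=shot("wrist","w3");
bot.move_linear([*BP,.061],.1)
bot.set_gripper(0.0,50)
print(bot.read_gripper_width(),bot.read_ft_force(),bot.read_position(),bot.read_clock())
bot.move_linear([*BP,.17],.2)
print(bot.read_gripper_width(),bot.read_ft_force())
bot.move_pose(loc(0,-.05,.19),SW)
shot("wrist","w4");shot("scene","s4",(180,110,340,330),3)
print(bot.read_clock())
E
python3 -c "
import cv2,numpy as np
a=cv2.imread('pics/w4.png');b=cv2.imread('pics/s4.png')
b=cv2.resize(b,(int(b.shape[1]*420/b.shape[0]),420))
cv2.imwrite('pics/c4.png',cv2.resize(np.hstack([a,b]),None,fx=.9,fy=.9))"
```

```text
0.16845939281836075 [-0.21343362  0.33501648  4.14999316] [ 0.49237403 -0.31877777  0.06164543] 10.4
0.16421503456183045 [ 0.60322092  0.78491043 -2.36108747]
12.25
```

View pics/c4.png

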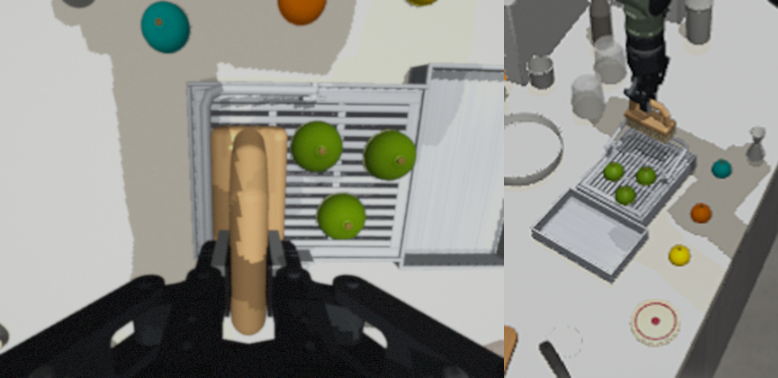

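Run:
```python
from h import *
pq=(bot.read_position(),bot.read_tool_rot());print(pq[0])
c,s=np.cos(YAW),np.sin(YAW)
def l(p,z):
    w=px2w("wrist",np.array(p)/.9,z,pq)[:,:2]-C;return (w@np.array([[c,-s],[s,c]])).round(4).tolist()
print("pan",l([[187,84],[427,88],[402,263]],.045),"bar",l([[206,110],[207,240]],.091),"lug",l([[318,95]],.073))
print("limes",l([[317,148],[390,157],[341,218]],.06))
print("brush",l([[213,130],[285,127]],.19-.061+.035-.0))
```

```text
[ 0.53830053 -0.0516288   0.18942518]
pan [[-0.0811, -0.1022], [-0.0783, 0.1021], [0.0877, 0.1015]] bar [[-0.0613, -0.0811], [0.0407, -0.0842]] lug [[-0.0717, 0.0029]]
limes [[-0.0289, 0.007], [-0.0212, 0.0699], [0.0339, 0.0321]]
brush [[-0.054, -0.0686], [-0.0554, -0.0319]]
```

```bash
sed -i 's/^C=.*/C=np.array([.5480,-.0012]);YAW=-.158/' h.py
python3 - <<'E'
from h import *
bot.move_linear(loc(.002,-.05,.125),.15,rotation=SW)
hit=bot.move_linear(loc(.002,-.05,.1095),.04,until_force=6)
print(hit,bot.read_position(),bot.read_ft_force())
z=bot.read_position()[2]
if hit: z+=.0015
bot.move_linear(loc(.002,.125,z),.09)
print(bot.read_ft_force(),bot.read_position())
bot.move_linear(loc(.002,.125,.19),.2)
shot("scene","s5",(180,110,340,330),3);shot("top","t5",(170,120,330,240),3.5)
print(bot.read_clock())
E
python3 -c "
import cv2,numpy as np
a=cv2.imread('pics/t5.png');b=cv2.imread('pics/s5.png')
b=cv2.resize(b,(int(b.shape[1]*420/b.shape[0]),420))
cv2.imwrite('pics/c5.png',cv2.resize(np.hstack([a,b]),None,fx=.9,fy=.9))"
```

```text
False [ 0.5419288  -0.05082515  0.10935701] [-0.18687984  0.15670582 -1.73243041]
[ 0.61166365 -0.11888372 -1.83135748] [0.5696073  0.12151673 0.10935417]
16.1083
```

View pics/c5.png

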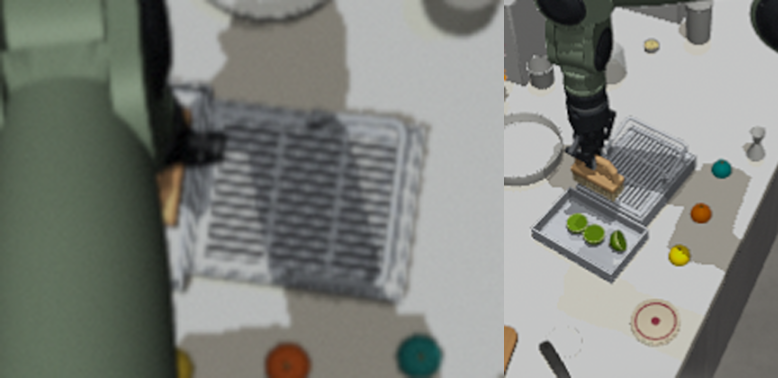

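```bash
python3 - <<'E'
from h import *
bot.move_pose([*BP,.12],BR)
bot.move_linear([*BP,.075],.15)
hit=bot.move_linear([*BP,.0605],.03,until_force=4)
print(hit,bot.read_position(),bot.read_ft_force())
bot.set_gripper(0.5,30)
bot.move_linear([*BP,.17],.2)
bot.set_gripper(0.35)
bot.move_pose(loc(0,-.082,.15),SW)
pq=shot("wrist","w6");shot("scene","s6",(180,110,340,330),3)
print(pq,bot.read_clock())
E
python3 -c "
import cv2,numpy as np
a=cv2.imread('pics/w6.png');b=cv2.imread('pics/s6.png')
b=cv2.resize(b,(int(b.shape[1]*420/b.shape[0]),420))
cv2.imwrite('pics/c6.png',cv2.resize(np.hstack([a,b]),None,fx=.9,fy=.9))"
```

```text
True [ 0.49310396 -0.31861239  0.06278816] [1.02260688 0.50798568 3.68279425]
(array([ 0.53537726, -0.08277205,  0.15007681]), array([-0.53757164,  0.53809396,  0.45898898, -0.45913042])) 21.075
```

View pics/c6.png

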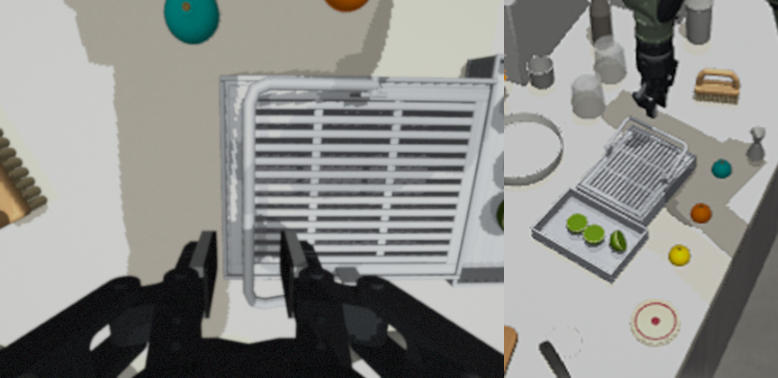

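Run:
```python
from h import *
pq=(bot.read_position(),bot.read_tool_rot())
c,s=np.cos(YAW),np.sin(YAW)
def l(p,z):
    w=px2w("wrist",np.array(p)/.9,z,pq)[:,:2]-C;return (w@np.array([[c,-s],[s,c]])*1e3).round(1).tolist()
print("tcp",((pq[0][:2]-C)@np.array([[c,-s],[s,c]])*1e3).round(1))
print("pan",l([[221,76],[497,78],[460,282],[229,278]],.045),"bar",l([[249,110],[250,200],[251,290]],.091))
print("bar corners outer",l([[244,85],[248,306]],.091))
```

```text
tcp [  0.5 -83.3]
pan [[-84.4, -102.3], [-84.5, 101.3], [86.1, 103.6], [80.2, -99.6]] bar [[-62.1, -82.2], [-5.2, -81.7], [61.9, -81.0]]
bar corners outer [[-76.6, -85.2], [75.2, -83.2]]
```

```bash
python3 - <<'E'
from h import *
d=bot.grip_depth
bot.move_linear(loc(0,-.082,.091-d),.1,rotation=SW)
bot.set_gripper(0,30)
print(bot.read_gripper_width(),bot.read_ft_force(),bot.read_clock())
for a in np.radians(np.linspace(165,90,11)[1:]):
    bot.move_linear(loc(0,.085*np.cos(a),.069+.085*np.sin(a)-d),.08)
    f=np.array(bot.read_ft_force());print(round(np.degrees(a)),f.round(1))
    if np.linalg.norm(f)>25:break
print(bot.read_gripper_width(),bot.read_position(),loc(0,0,.154-d),bot.read_clock())
shot("scene","s7",(180,110,340,330),3);shot("wrist","w7")
E
python3 -c "
import cv2,numpy as np
a=cv2.imread('pics/w7.png');b=cv2.imread('pics/s7.png')
b=cv2.resize(b,(int(b.shape[1]*420/b.shape[0]),420))
cv2.imwrite('pics/c7.png',cv2.resize(np.hstack([a,b]),None,fx=.9,fy=.9))"
```

```text
0.07620463446253381 [-0.15098008 -0.24455797  3.55546069] 22.325
158 [ 0.  -0.7 -1. ]
150 [-1.2 -1.9  0.3]
142 [-0.4 -2.   0.2]
135 [-1.1 -2.7 -0.3]
128 [-2.8 -4.4  4. ]
120 [-4.7 -7.2  7.3]
112 [-5.4 -5.7  9.6]
105 [-3.9 -3.8 10.3]
98 [-3.2 -3.  10.6]
90 [-3.7 -1.3  8. ]
0.0794104754890175 [ 0.54834172 -0.00055326  0.13619935] [np.float64(0.548), np.float64(-0.0012), 0.1353] 25.2417
```

View pics/c7.png

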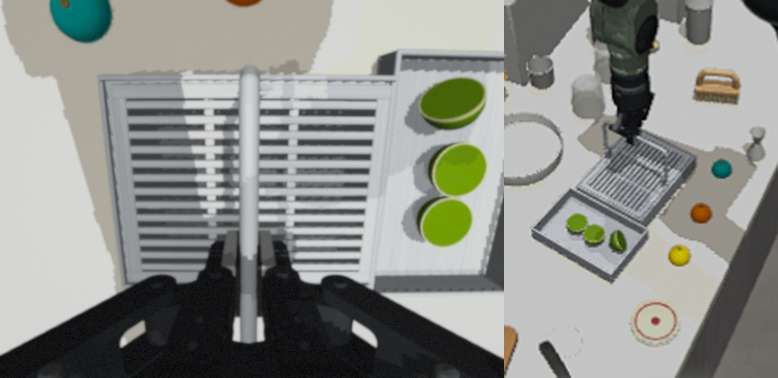

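```bash
python3 - <<'E'
from h import *
d=bot.grip_depth
bot.set_gripper(0,80)
bot.move_linear(loc(0,0,.157-d),.02);print(np.round(bot.read_ft_force(),1))
bot.move_linear(loc(0,0,.175-d),.03);print(np.round(bot.read_ft_force(),1))
bot.move_linear(loc(0,0,.274-d),.06)
bot.wait(1.5)
print(np.round(bot.read_ft_force(),1),np.round(bot.read_moment(),2),bot.read_position(),bot.read_gripper_width(),bot.read_clock())
shot("scene","s8",(180,90,340,310),3);shot("wrist","w8")
E
python3 -c "
import cv2,numpy as np
a=cv2.imread('pics/w8.png');b=cv2.imread('pics/s8.png')
b=cv2.resize(b,(int(b.shape[1]*420/b.shape[0]),420))
cv2.imwrite('pics/c8.png',cv2.resize(np.hstack([a,b]),None,fx=.9,fy=.9))"
```

```text
[ 0.4 -1.  -6.2]
[-0.8  0.6 -6.9]
[-0.4  0.3 -6.9] [-0.07 -0.01  0.02] [ 0.54802088 -0.00120198  0.25529598] 0.054941263936737074 29.9083
```

View pics/c8.png

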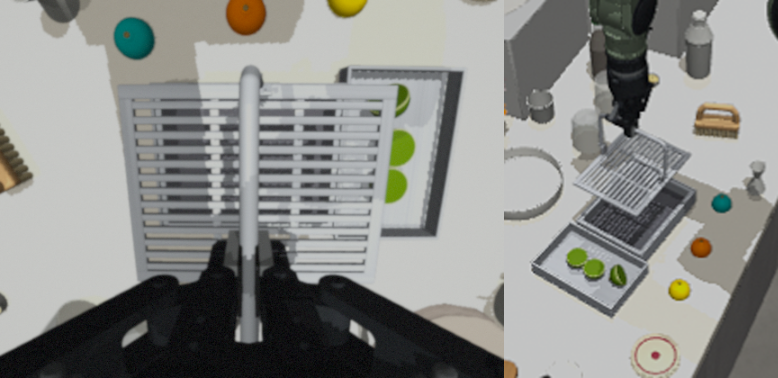

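Run:
```python
from h import *
pq=(bot.read_position(),bot.read_tool_rot())
c,s=np.cos(YAW),np.sin(YAW);uv=np.array([[120,87],[397,86],[379,275],[137,282]])/.9
for z in(.160,.167,.174):
    w=px2w("wrist",uv,z,pq)[:,:2]-C;l=w@np.array([[c,-s],[s,c]])*1e3
    print(z,l.round(1).tolist(),l.mean(0).round(1))
from scipy.optimize import least_squares
m=np.array([[-77,-97,0],[-77,97,0],[77,97,0],[77,-97,0]])/1e3
f=lambda v:(w2px("wrist",m@(R.from_rotvec([0,0,YAW])*R.from_rotvec(v[3:])).as_matrix().T+v[:3],pq)-uv).ravel()
r=least_squares(f,[*C,.167,0,0,0]);print(r.x.round(4),r.fun.round(1))
g=r.x[:2]-C;print("local off mm",np.array([c*g[0]+s*g[1],-s*g[0]+c*g[1]])*1e3)
```

```text
0.16 [[-77.5, -89.7], [-78.2, 105.2], [71.4, 108.9], [77.7, -92.5]] [-1.7  8. ]
0.167 [[-77.3, -87.0], [-78.0, 102.1], [67.2, 105.7], [73.3, -89.7]] [-3.7  7.8]
0.174 [[-77.1, -84.3], [-77.7, 99.0], [63.0, 102.5], [68.9, -87.0]] [-5.7  7.5]
[ 0.5474  0.0084  0.1618 -0.0354 -0.0132  0.0052] [-0.1 -2.1 -0.5 -2.2 -3.6  3.1  4.1  1.9]
local off mm [-2.14418221  9.38079814]
```

Run:
```python
from h import *
d=bot.grip_depth
pq=(bot.read_position(),bot.read_tool_rot())
for y in(0,.008):print("lug px",y,(w2px("wrist",[loc(-.07,y,.193),loc(-.077,-.097+y,.167),loc(-.077,.097+y,.167)],pq)*.9).round().tolist())
r=R.from_rotvec(-.09*np.array([np.cos(YAW),np.sin(YAW),0]))*rot(SW)
g=np.array(loc(0,0,.274))
bot.move_linear((g+d*r.as_matrix()[:,1]).tolist(),.02,rotation=Q(r))
bot.wait(1.0)
print(np.round(bot.read_ft_force(),1),np.round(bot.read_moment(),3),bot.read_position(),bot.read_tool_rot(),bot.read_gripper_width(),bot.read_clock())
shot("wrist","w9");shot("scene","s9",(180,90,340,310),3)
```

```text
lug px 0 [[247.0, 97.0], [106.0, 88.0], [389.0, 87.0]]
lug px 0.008 [[261.0, 97.0], [117.0, 88.0], [401.0, 87.0]]
[-0.5 -0.1 -6.4] [ 0.19  -0.08   0.023] [ 0.54775511 -0.00283103  0.25538615] [-0.51669905  0.55798443  0.43434893 -0.4827178 ] 0.0599830358558638 31.2583
```

View pics/w9.png

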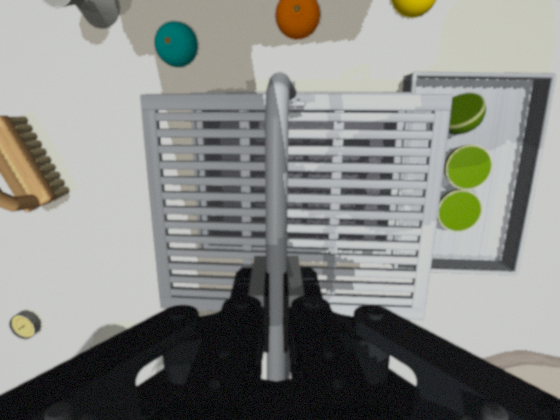

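View pics/s9.png

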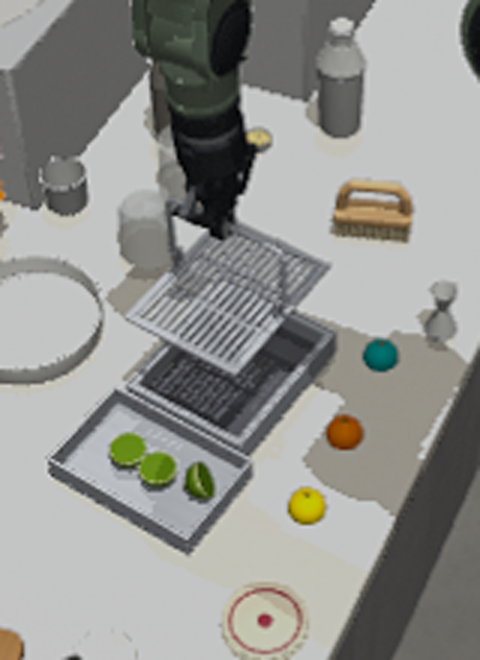

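```bash
cat > fit.py <<'E'
from h import *
from scipy.optimize import least_squares
def fit(uv,pq):
    uv=np.float64(uv);c,s=np.cos(YAW),np.sin(YAW)
    for z in (.16,.167):
        w=px2w("wrist",uv,z,pq)[:,:2]-C;l=w@np.array([[c,-s],[s,c]])*1e3;print(z,l.round(1).tolist(),l.mean(0).round(1))
    m=np.array([[-77,-97,0],[-77,97,0],[77,97,0],[77,-97,0]])/1e3
    f=lambda v:(w2px("wrist",m@(R.from_rotvec([0,0,YAW])*R.from_rotvec(v[3:])).as_matrix().T+v[:3],pq)-uv).ravel()
    r=least_squares(f,[*C,.167,0,0,0]);g=r.x[:2]-C
    print(r.x.round(4),r.fun.round(1),"local off mm",(np.array([c*g[0]+s*g[1],-s*g[0]+c*g[1]])*1e3).round(1))
E
python3 - <<'E'
from fit import *
pq=(bot.read_position(),bot.read_tool_rot())
fit([[142,95],[452,95],[424,318],[160,306]],pq)
print(w2px("wrist",[loc(0,-.0,.274),loc(-.06,0,.274),loc(-.07,0,.193),loc(-.07,.004,.193),loc(-.084,-.104,.045),loc(-.1,.2355,.034),loc(.1,.2355,.034)],pq).round().tolist())
E
```

```text
0.16 [[-78.8, -97.5], [-78.3, 98.1], [76.1, 98.3], [76.5, -99.6]] [-1.1 -0.2]
0.167 [[-78.6, -94.3], [-78.0, 95.6], [71.8, 95.7], [72.1, -96.3]] [-3.2  0.2]
[ 5.462e-01 -5.000e-04  1.622e-01 -1.000e-02 -6.800e-03 -4.100e-03] [-0.1 -0.9 -0.2 -0.3 -0.8  0.6  1.3  0.8] local off mm [-1.8  0.4]
[[274.0, 299.0], [274.0, 139.0], [288.0, 108.0], [295.0, 108.0], [188.0, 93.0], [555.0, 76.0], [517.0, 276.0]]
```

Run:
```python
from h import *
p=np.array(bot.read_position());bot.move_linear((p+[0,0,.004]).tolist(),.02)
a=bot.camera("wrist").astype(int);bot.wait(1.5);b=bot.camera("wrist").astype(int)
print("change",abs(a-b).mean(),(abs(a-b).max(2)>40).sum(),bot.read_position(),np.round(bot.read_ft_force(),1),np.abs(bot.read_joint_vel()).max(),bot.read_clock())
bot.close_job()
```

```text
change 2.642769274376417 34 [ 0.54772977 -0.00281544  0.2593536 ] [ 0.6 -0.3 -5.9] 0.0007619399569634377 33.3083
the job is handed in; nothing more can be done
```

The job is done and handed in at 33.3 s of the 64 s allowed; `close_job` reports no verdict.

- **Limes:** One sweep with the brush put all three green halves in the scrap tray. The last pictures show them lying there and nothing left on the grid.
- **Brush:** It stands on the bar top where I found it.
- **Grid:** I swung the handle upright (seen in the picture), then lifted the grid straight out, and the gripper is still holding it.

The first check after lifting was off: the grid hung about 8–9 mm towards +y, because the handle leaned about 5° in the pads. I tilted the gripper about 5° around the bar to correct this, then raised it 4 mm.

The last fit, made before that final 4 mm rise, gave:

| Check | Result |
|---|---|
| Offset from the pan centre | about 0.4 mm in y, −1.8 mm in x |
| Tilt | about 0.01 rad (within the measuring noise) |
| Height above its seat | about 11.5 cm then, so about 11.9 cm after the rise |

Just before handing in, two wrist pictures 1.5 s apart matched, the arm was still, and the wrist carried about 6 N. I saw none of the other things on the bar move, but I did not measure their positions again.

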